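# Build the sieve stack on the sieve shaker

### The job

Set up the little sieve stack on the sieve shaker ready for a run: stand the receiver pan on the shaker's round plate, inside its rim, nest the three sieves on it with the finest mesh at the bottom and the coarsest at the top, and close it with the lid, every piece upright and fully home in the one below. Leave the Petri dishes and the jar where they stand, and keep off the balance.

Things in the scene. Friction and masses are not known exactly. Their poses are not given: they have to be found in the camera images.
- shaker_plate (a point): Centre of the flat top, 78 mm above the bench, of the round aluminium plate (94 mm) on the sieve shaker, a fixed white box 150 mm wide, blue band, display step on the robot's side, left or right of the sieves; z up. A rim on the plate, 78 mm inside, 86 mm outside, 4 mm high, surrounds the receiver's place.
- receiver: Loose receiver pan: plain steel cup with a solid floor, 62 mm outside, 56 mm inside diameter, 28 mm tall, wall 3 mm, floor 4 mm, straight sides, 0.085 kg, upright on the bench. Origin: centre of its underside; z up.
- fine_sieve: Loose sieve with the FINEST mesh (1.25 mm openings, like grey cloth). Plain steel ring 62 mm across (inside 56), 32 mm tall: straight frame 7 to 32 mm above the origin, below it a skirt tapering 52 to 48 mm across that drops into the piece below. Fully home, its origin is 25 mm above a sieve's, 21 mm above the receiver's. 0.09 kg, upright, any turn. Origin: centre of the underside, z up.
- medium_sieve: Loose sieve with the MIDDLE mesh (5 mm openings, a close grid). Plain steel ring 62 mm across (inside 56), 32 mm tall: straight frame 7 to 32 mm above the origin, below it a skirt tapering 52 to 48 mm across that drops into the piece below. Fully home, its origin is 25 mm above a sieve's, 21 mm above the receiver's. 0.09 kg, upright, any turn. Origin: centre of the underside, z up.
- coarse_sieve: Loose sieve with the COARSEST mesh (12 mm openings, few wires). Plain steel ring 62 mm across (inside 56), 32 mm tall: straight frame 7 to 32 mm above the origin, below it a skirt tapering 52 to 48 mm across that drops into the piece below. Fully home, its origin is 25 mm above a sieve's, 21 mm above the receiver's. 0.09 kg, upright, any turn. Origin: centre of the underside, z up.
- lid: Loose lid: steel disc 62 mm across, 7 to 11 mm above the origin, a skirt below it (7 mm deep, 52 tapering to 48 mm) that drops into the top sieve, a black knob 18 mm across, 11 to 29 mm above the origin; 0.065 kg; lies skirt down. Origin: centre of the skirt's underside; z up. Fully on a sieve its origin is 25 mm above the sieve's.
- dishes: Bystander, loose: a pile of three closed clear Petri dishes, pale greenish from above, 59 mm across, 45 mm tall, standing among the sieves. Origin: centre of its underside, z up.
- jar: Bystander, loose: amber glass sample jar with a white cap, 60 mm across, 85 mm tall, standing beyond the sieves. Origin: centre of its underside, z up.
- balance: Bystander, fixed, across the sieves from the shaker: grey laboratory balance, 150 mm wide (y), 190 mm deep (from 113 mm on the robot's side of the origin to 77 mm past it), round steel weighing plate 110 mm across, 64 mm above the bench. Origin: on the bench, 12 mm nearer the robot than the plate's centre; z up.

How it is judged:
By the outcome, as a careful person would: the job done as asked, in the order asked, and still so for the second after the job is handed in, with the robot touching nothing.
It also fails if it takes over 107 s, if anything falls off the work surface, if the arm or the gripper's body presses on something with over 40 N, if the wrist force passes 120 N, or if a joint passes its speed limit or range.

### The arm

A 6-joint arm with a two-finger parallel gripper is mounted at the origin on the work surface. World frame = base frame: x ahead of the robot, y to its left, z up, the work surface at z = 0. Lengths are in m, angles in rad, forces in N, time in s.
With the tool pointing down it reaches from about 0.4 to 0.825 m from the base axis. Payload 7 kg.
Tool frame: the origin (TCP) lies on the mounting face of the last link; the fingertips stand 178 mm ahead of it and the grasp point (between the pads) lies 159 mm ahead of it; z points along the fingers, y is the direction in which the jaws open and shut (so a half turn about z gives the same grasp; the last joint's range is limited). The gripper opens to 88 mm and grips with 3 to 60 N. Pads are 19 mm wide; open, the fingers measure 130 mm over their backs; the gripper's body (78 mm by 193 mm) begins 47 mm behind the grasp point.
Start: joints at [1.424, 0.359, 0.012, 0, -1.224, -0.288], TCP at [0.284, 0.612, 0.405] pointing down, gripper open.
Joint ranges: [-3.07, 3.07], [-1.43, 2.12], [-1.02, 1.25], [-3.03, 1.67], [-3.05, -0], [-3.03, 3.03]. Speed limits (rad/s): [2.39, 2.39, 3.01, 3.14, 3.14, 3.14].

### API

Orientations are given as [roll, pitch, yaw] about the fixed x, y, z axes, in that order (R = Rz(yaw) Ry(pitch) Rx(roll)).
In Python, from station import * gives the robot as it stands.
- The arm moves only by the tool arm_command, never from a script. Its argument "targets" is a list of rows, each a list of 3 entries, a list of its own where there are three numbers: the turn, a rotation vector about the world's x, y, z in rad, then the shift along the world's x, y, z in mm, then the closure, from 0 (fully open) to 1 (shut). In form: [[[wx, wy, wz], [tx, ty, tz], fingers], ...]. A call has 1 to 8 rows; each row shifts and turns the commanded pose from where the row before left it; what a row does not reach is not made up. A row lasts 1/10 s, in which the tool goes at most 50 mm and 8.59 degrees, less where a joint would pass 70% of its speed; a pose out of reach is approached as far as the arm can. A call with a gripper value outside its range is refused whole. The fingers move at their own pace and stop on an object; "squeeze" is the grip in N (left out, the last holds). Time passes only in rows, so rows that do not move let the fingers close. It gives the time, the measured TCP pose, the force and the opening at its end, in the units of the state.
- get_state(): the state, without advancing time (a new reading comes with each control period).
- grab_frame(name): name is "scene" or "top"; returns (picture, depth): 480x640x3 uint8, red, green, blue; 480x640 float32, m along the optical axis (not along the pixel's ray), 0 where there is no reading.
- camera_params(name): a dict with "mtx" (3x3 intrinsics, pixels), "k1" (the pictures are not rectified: a ray, as slopes to the right and down, at radius r is drawn at 1 + k1 r^2 times it, then the intrinsics apply), "eye" and "orientation" of the camera in the world. Camera axes: x right, y down, z forward; pixel columns grow to the right and rows downward; lengths in m; the calibration is good to about 2 mm. A picture is of the moment at which its call begins. camera_params takes no time and is no camera call.
- job_done(): hands the job in, once; it reports no verdict.
The state is a dict: "t": time; "q": joint angles; "qd": joint speeds; "joint_efforts": joint torques, N m; "eef_pos": TCP position; "ee_rot": TCP orientation; "force": force on the tool from outside, world axes, zero at the start; "moment": the same for the moment, N m; "width": finger opening in m.
Only numpy, scipy, OpenCV 4.12 (cv2) and the standard library are available. Lean on these libraries where they do the work, as an engineer would, in place of code of your own. Each camera call takes 0.05 s, during which the arm holds its last target.

## Working session

There is one attempt and no reset: what is moved stays moved. The work goes in short steps, Python scripts to look and compute and a tool call to move; the robot and the scene stay as the last step left them, time stands still between calls to the robot, and variables do not carry over. Pictures are saved under pics/ and viewed, and the job is handed in when it is done.

Besides the shell and the picture viewer there is one more tool, called after "Call:" as a command line: name --argument value ..., lists and objects as JSON in quotes. arm_command: Moves the arm, as the interface text tells. Its arguments: {"type":"object","properties":{"targets":{"type":"array"},"squeeze":{"type":"number"}},"required":["targets"]}

```bash
ls; mkdir -p pics; python3 - <<'E'
from station import *
import cv2,numpy as np
s=get_state();print({k:np.round(v,4).tolist() for k,v in s.items()})
for n in("scene","top"):
    p=camera_params(n);print(n,p)
    im,d=grab_frame(n);cv2.imwrite(f"pics/{n}0.png",im[:,:,::-1]);np.savez(f"pics/{n}0.npz",im=im,d=d)
E
```

```text
pics
{'t': 0.0, 'q': [1.4241, 0.3594, 0.0111, -0.0004, -1.2241, -0.2881], 'qd': [-0.0, -0.0006, 0.0012, 0.0012, -0.0014, -0.002], 'joint_efforts': [0.0016, -58.2718, 29.305, 6.9974, 0.0067, -0.0002], 'eef_pos': [0.2842, 0.612, 0.4037], 'ee_rot': [3.14, -0.0001, -0.4349], 'force': [-0.1989, 0.4447, -0.0875], 'moment': [-0.0077, -0.0253, -0.0663], 'width': 0.0875}
scene {'mtx': array([[555.93748838,   0.        , 318.07091219],
       [  0.        , 555.93748838, 232.08015493],
       [  0.        ,   0.        ,   1.        ]]), 'k1': 0.004114869202764179, 'eye': array([ 1.20563119, -0.75398553,  0.88242518]), 'orientation': array([-2.27151533, -0.01971631,  0.69220827])}
top {'mtx': array([[503.90120326,   0.        , 321.48461802],
       [  0.        , 503.90120326, 245.83851351],
       [  0.        ,   0.        ,   1.        ]]), 'k1': 0.0497765581064014, 'eye': array([ 0.46311677, -0.01258378,  1.16357515]), 'orientation': array([-3.02658675,  0.03327711, -1.58658272])}
```

View pics/top0.png

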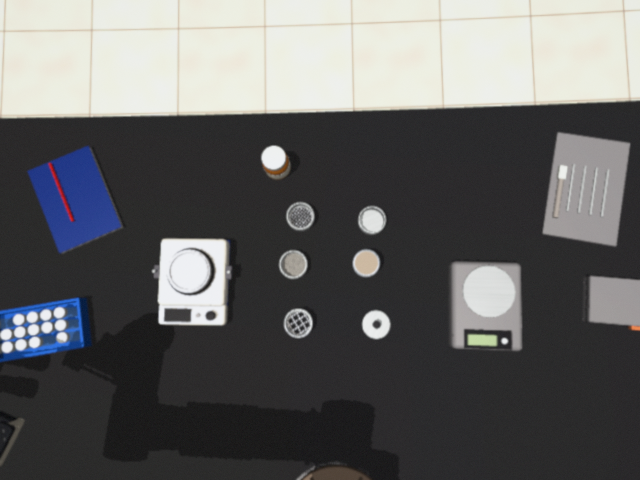

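View pics/scene0.png

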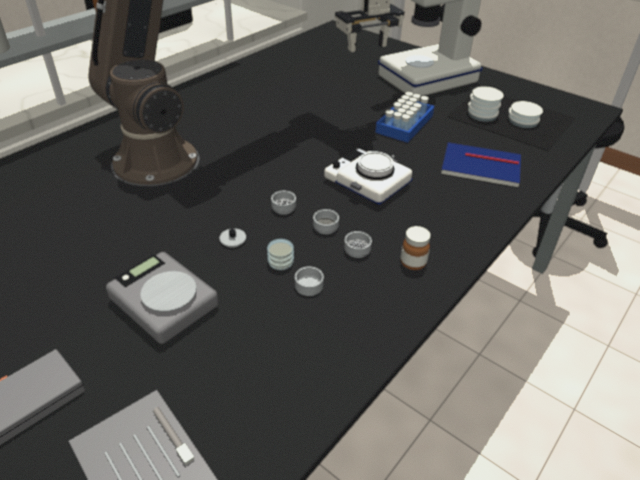

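```bash
cat > h.py <<'E'
import numpy as np,cv2
from scipy.spatial.transform import Rotation as R
from station import *
def cam(n):
    p=camera_params(n); return p['mtx'],p['k1'],np.array(p['eye']),R.from_euler('xyz',p['orientation']).as_matrix()
def rays(n,uv):
    K,k1,e,M=cam(n)
    x=cv2.undistortPoints(np.asarray(uv,float).reshape(-1,1,2),K,np.array([k1,0,0,0.])).reshape(-1,2)
    return e,np.c_[x,np.ones(len(x))]@M.T
def onplane(n,uv,z):
    e,d=rays(n,uv); return e+d*((z-e[2])/d[:,2])[:,None]
def proj(n,P):
    K,k1,e,M=cam(n)
    rv=cv2.Rodrigues(M.T)[0]; return cv2.projectPoints(np.asarray(P,float).reshape(-1,1,3),rv,-M.T@e,K,np.array([k1,0,0,0.]))[0].reshape(-1,2)
def cloud(n,d):
    v,u=np.indices(d.shape); e,r=rays(n,np.c_[u.ravel(),v.ravel()]); 
    return (e+r*d.reshape(-1,1)).reshape(*d.shape,3)
E
python3 - <<'E'
from h import *
z=np.load('pics/top0.npz');im,d=z['im'],z['d']
C=cloud('top',d)
names=dict(A=(300,216),B=(293,264),C=(298,323),R=(372,220),D=(366,263),L=(376,324),J=(275,160),S=(190,271),W=(488,291))
for k,(u,v) in names.items(): print(k,C[v,u].round(4), 'plane.03',onplane('top',[(u,v)],.03)[0].round(4))
print('bench',C[380,250],C[300,330])
cv2.imwrite('pics/crop.png',cv2.resize(im[190:350,260:410,::-1],None,fx=3.7,fy=3.7,interpolation=cv2.INTER_CUBIC))
cv2.imwrite('pics/crop2.png',cv2.resize(im[220:340,140:245,::-1],None,fx=5,fy=5,interpolation=cv2.INTER_CUBIC))
E
```

```text
A [ 0.6698  0.0734 -0.001 ] plane.03 [0.6643 0.0711 0.03  ]
B [0.5564 0.09   0.0088] plane.03 [0.5547 0.0881 0.03  ]
C [0.4218 0.0804 0.002 ] plane.03 [0.4228 0.0781 0.03  ]
R [ 0.6552 -0.0942  0.0075] plane.03 [ 0.6515 -0.0926  0.03  ]
D [ 0.5528 -0.0757  0.0434] plane.03 [ 0.5539 -0.0765  0.03  ]
L [ 0.4181 -0.095   0.0292] plane.03 [ 0.4182 -0.0949  0.03  ]
J [0.7805 0.1207 0.0851] plane.03 [0.7968 0.1275 0.03  ]
S [0.5398 0.3076 0.0782] plane.03 [0.5432 0.3219 0.03  ]
W [ 0.4866 -0.3335  0.0617] plane.03 [ 0.4872 -0.3428  0.03  ]
bench [ 0.29619584  0.19071601 -0.00277631] [0.47268015 0.00636911 0.00501558]
```

View pics/crop.png

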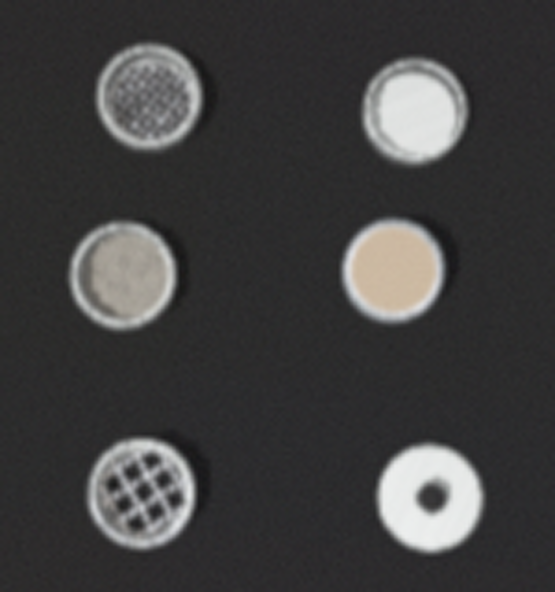

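View pics/crop2.png

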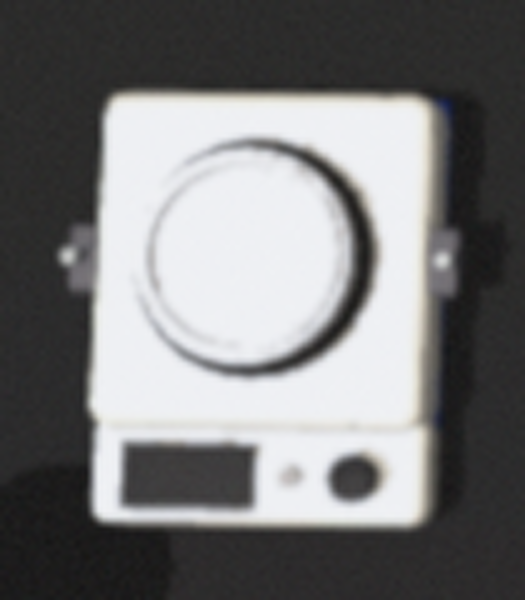

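```bash
cat >> h.py <<'E'
def blobs(n,im,thr,z,amin=100,amax=4000):
    g=cv2.cvtColor(im,cv2.COLOR_RGB2GRAY); m=(g>thr).astype(np.uint8)
    cs,_=cv2.findContours(m,cv2.RETR_EXTERNAL,cv2.CHAIN_APPROX_NONE); out=[]
    for c in cs:
        a=cv2.contourArea(c)
        if amin<a<amax and len(c)>=5:
            P=onplane(n,c.reshape(-1,2),z)[:,:2].astype(np.float32)
            (ex,ey),(s1,s2),_=cv2.fitEllipse(P); out.append((c.reshape(-1,2).mean(0).round(1),a,np.round([ex,ey],4),np.round([s1,s2],4)))
    return out
E
python3 - <<'E'
from h import *
z=np.load('pics/top0.npz');im,d=z['im'],z['d']
for zz in (0.016,):
  for thr in (80,110):
    print(zz,thr)
    for b in blobs('top',im,thr,zz): 
        if b[0][1]>140 and 150<b[0][0]<420: print(*b)
C=cloud('top',d)
# shaker lug heights
for v in range(262,280,2): print(v,[(int(1000*C[v,u,2])) for u in list(range(148,164,2))+list(range(222,238,2))])
s=np.load('pics/scene0.npz')['im']
cv2.imwrite('pics/crop3.png',cv2.resize(s[130:310,210:450,::-1],None,fx=3.3,fy=3.3,interpolation=cv2.INTER_CUBIC))
E
```

```text
0.016 80
[375.7 324.2] 654.5 [ 0.4173 -0.0953] [0.0639 0.0646]
[297.8 322.9] 685.0 [0.4227 0.08  ] [0.0658 0.0668]
[292.6 264. ] 644.0 [0.5559 0.09  ] [0.0653 0.0662]
[365.7 262.7] 600.5 [ 0.5557 -0.0764] [0.062 0.064]
[371.5 219.6] 622.0 [ 0.6547 -0.0924] [0.0638 0.0663]
[299.7 215.8] 626.5 [0.6673 0.0727] [0.065  0.0667]
[276.8 163.9] 627.0 [0.7995 0.1308] [0.0616 0.0789]
0.016 110
[375.7 324.2] 615.5 [ 0.4174 -0.0953] [0.0622 0.0623]
[297.8 322.8] 637.5 [0.4226 0.0797] [0.0639 0.064 ]
[292.7 263.8] 608.5 [0.556  0.0903] [0.0633 0.0646]
[365.8 262.7] 559.5 [ 0.5558 -0.0769] [0.0599 0.0618]
[371.6 219.4] 582.5 [ 0.6551 -0.0925] [0.062  0.0639]
[299.8 215.6] 586.0 [0.6677 0.0728] [0.0631 0.0644]
[272.9 157.3] 461.5 [0.8075 0.1338] [0.0572 0.0582]
262 [1, -1, 1, 1, -1, 1, 48, 52, 48, 47, 42, 29, 0, 1, -1, 1]
264 [0, 3, 1, 0, 43, 47, 49, 51, 55, 47, 44, 25, -5, 2, -3, -2]
266 [1, 0, 0, 43, 47, 43, 49, 49, 49, 44, 46, 44, 45, 36, 2, 0]
268 [-6, 0, 3, 44, 44, 44, 52, 55, 51, 50, 46, 49, 43, 42, 0, 0]
270 [0, -1, 58, 57, 47, 46, 51, 52, 49, 50, 50, 55, 44, 37, 0, -1]
272 [-2, -2, -1, 47, 48, 46, 48, 53, 45, 50, 45, 58, 52, 35, -2, 0]
274 [4, 0, 1, 44, 45, 45, 51, 54, 48, 50, 44, 47, 46, -2, 0, -1]
276 [1, 0, 0, 43, 45, 47, 49, 51, 52, 46, 43, 44, 45, 0, -1, 1]
278 [-2, 0, 0, 41, 44, 44, 51, 53, 51, 44, 46, 47, 42, -1, 1, -1]
```

View pics/crop3.png

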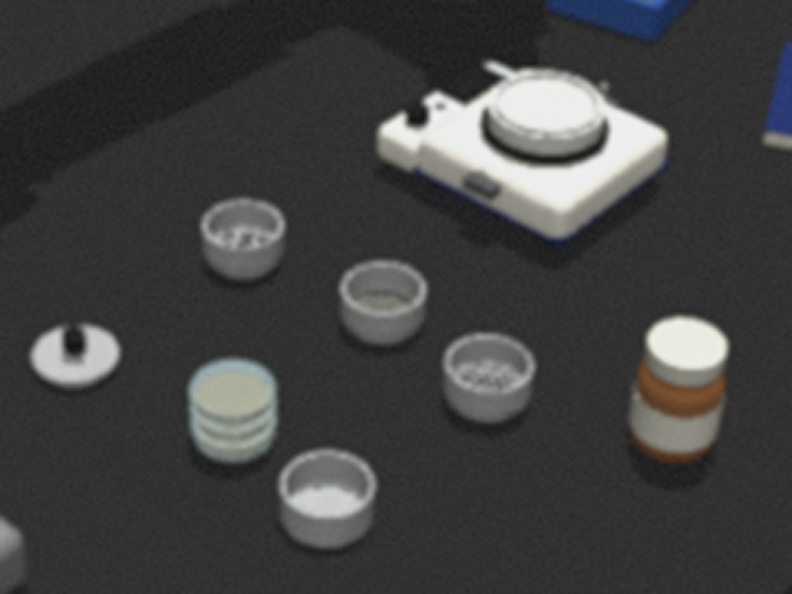

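```bash
python3 - <<'E'
from h import *
s=np.load('pics/scene0.npz')['im']
g=cv2.cvtColor(s,cv2.COLOR_RGB2GRAY)
for thr in (60,80):
    m=(g>thr).astype(np.uint8)
    cs,_=cv2.findContours(m,cv2.RETR_EXTERNAL,cv2.CHAIN_APPROX_NONE)
    for c in cs:
        if 200<cv2.contourArea(c)<2000:
            x,y,w,h=cv2.boundingRect(c)
            if 210<x<380 and 170<y<300:
                M=cv2.moments(cv2.convexHull(c)); ce=(M['m10']/M['m00'],M['m01']/M['m00'])
                print(thr,np.round(ce,1),(x,y,w,h),onplane('scene',[ce],.014)[0,:2].round(4),onplane('scene',[ce],.016)[0,:2].round(4))
# top: rim grey profile around A and R
z=np.load('pics/top0.npz');t=cv2.cvtColor(z['im'],cv2.COLOR_RGB2GRAY)
print(t[216,285:318]);print(t[202:234,300]);print(t[204:238,372])
# shaker plate top
d=z['d'];C=cloud('top',d)
m=(np.abs(C[...,2]-.08)<.009)&(C[...,1]>.2)&(C[...,1]<.4)&(C[...,0]>.45)&(C[...,0]<.65)
m=cv2.morphologyEx(m.astype(np.uint8),cv2.MORPH_OPEN,np.ones((3,3)))
c=max(cv2.findContours(m,cv2.RETR_EXTERNAL,cv2.CHAIN_APPROX_NONE)[0],key=cv2.contourArea)
P=onplane('top',c.reshape(-1,2),.078)[:,:2].astype(np.float32);print('plate depth',cv2.fitEllipse(P),np.median(C[m>0][:,2]))
E
```

```text
60 [308.6 280. ] (293, 265, 32, 31) [ 0.6501 -0.0898] [ 0.6514 -0.0913]
60 [280.1 253.4] (266, 238, 29, 33) [ 0.5443 -0.0669] [ 0.5458 -0.0685]
60 [357.4 243.2] (343, 230, 30, 28) [0.6583 0.0794] [0.6595 0.0775]
60 [232.3 237. ] (218, 227, 29, 21) [ 0.4187 -0.0986] [ 0.4205 -0.1001]
60 [325.6 220.4] (312, 208, 28, 27) [0.547  0.0965] [0.5485 0.0945]
60 [283.1 201.1] (270, 189, 27, 26) [0.414  0.0859] [0.4158 0.084 ]
80 [308.6 280. ] (294, 266, 30, 30) [ 0.6501 -0.0897] [ 0.6514 -0.0913]
80 [280.1 253.4] (267, 238, 27, 32) [ 0.5441 -0.0669] [ 0.5456 -0.0685]
80 [357.5 243.2] (344, 231, 29, 27) [0.6583 0.0795] [0.6596 0.0776]
80 [232.4 237. ] (219, 228, 28, 19) [ 0.4188 -0.0984] [ 0.4206 -0.0999]
80 [325.7 220.4] (313, 209, 27, 25) [0.5472 0.0967] [0.5487 0.0947]
80 [283.1 201. ] (270, 190, 27, 24) [0.4135 0.0865] [0.4153 0.0845]
[ 66 129 178 133 121 112 107 110  92 105 118  95  91 119 113  96 111 111
 105 124 112  94 115 117  92 103 158 188 172  99  38  27  29]
[130 150 130 136 162 162 142 128 123 106 104 118 109  89  96 114 114 115
 118 110 115 120 105 114 154 166 182 154  95  57  45  43]
[ 46  78 127 130 113 140 194 218 222 221 221 225 226 226 225 223 225 224
 225 224 225 227 227 226 225 224 220 202 199 160  98  55  43  43]
plate depth ((0.5406410694122314, 0.3112221658229828), (0.09269177913665771, 0.09393307566642761), 49.81643295288086) 0.07855463231970061
```

Call:
arm_command --targets '[[[0, 0, 0.109], [23, -43, -6], 0], [[0, 0, 0.109], [23, -43, -6], 0], [[0, 0, 0.109], [23, -43, -6], 0], [[0, 0, 0.108], [23, -43, -6], 0], [[0, 0, 0], [23, -43, -6], 0], [[0, 0, 0], [23, -43, -6], 0], [[0, 0, 0], [23, -43, -6], 0], [[0, 0, 0], [23, -43, -6], 0]]' --squeeze 12

```text
t: 0.9
eef_pos: [0.4687, 0.2662, 0.3564]
ee_rot: [-3.142, 0.0, 0.001]
force: [0.9, -0.1, -0.6]
width: 0.0879
```

Call:
arm_command --targets '[[[0, 0, 0], [23, -43, -10], 0], [[0, 0, 0], [23, -43, -10], 0], [[0, 0, 0], [23, -43, -10], 0], [[0, 0, 0], [23, -43, -10], 0], [[0, 0, 0], [23, -43, -10], 0], [[0, 0, 0], [23, -43, -10], 0], [[0, 0, 0], [23, -43, -10], 0], [[0, 0, 0], [23, -43, -10], 0]]'

```text
t: 1.7
eef_pos: [0.6529, -0.0778, 0.2759]
ee_rot: [3.142, 0.001, 0.0]
force: [0.6, 1.3, -0.0]
width: 0.0872
```

Call:
arm_command --targets '[[[0, 0, 0], [0, -14, -10], 0], [[0, 0, 0], [0, 0, -30], 0], [[0, 0, 0], [0, 0, -30], 0], [[0, 0, 0], [0, 0, -20], 0], [[0, 0, 0], [0, 0, 0], 0]]'

```text
t: 2.2
eef_pos: [0.6506, -0.0899, 0.183]
ee_rot: [3.141, 0.007, -0.001]
force: [-0.6, -0.2, -1.2]
width: 0.0877
```

Call:
arm_command --targets '[[[0, 0, 0], [0, 0, 2], 1], [[0, 0, 0], [0, 0, 0], 1], [[0, 0, 0], [0, 0, 0], 1], [[0, 0, 0], [0, 0, 0], 1]]'

```text
t: 2.6
eef_pos: [0.6527, -0.0897, 0.19]
ee_rot: [-3.141, -0.002, 0.001]
force: [0.0, -0.1, 6.1]
width: 0.062
```

Call:
arm_command --targets '[[[0, 0, 0], [0, 0, 30], 1], [[0, 0, 0], [0, 0, 45], 1], [[0, 0, 0], [-6, 23, 40], 1], [[0, 0, 0], [-12, 45, 15], 1], [[0, 0, 0], [-12, 45, 0], 1], [[0, 0, 0], [-12, 45, 0], 1], [[0, 0, 0], [-12, 45, 0], 1], [[0, 0, 0], [-12, 45, 0], 1]]'

```text
t: 3.4
eef_pos: [0.5854, 0.1598, 0.3194]
ee_rot: [-3.141, -0.001, 0.0]
force: [0.1, -0.2, 0.0]
width: 0.062
```

Call:
arm_command --targets '[[[0, 0, 0], [-12, 45, 0], 1], [[0, 0, 0], [-12, 45, 0], 1], [[0, 0, 0], [-12, 45, 0], 1], [[0, 0, 0], [-12, 42, 0], 1], [[0, 0, 0], [-11, 21, 0], 1], [[0, 0, 0], [0, 0, 0], 1]]'

```text
t: 4.0
eef_pos: [0.5259, 0.359, 0.3189]
ee_rot: [-3.141, -0.0, 0.004]
force: [0.1, -0.2, -1.0]
width: 0.0616
```

```bash
python3 - <<'E'
from h import *
for n in("top","scene"):
    im,d=grab_frame(n);cv2.imwrite(f"pics/{n}1.png",im[:,:,::-1])
    c=(slice(190,330),slice(110,290)) if n=='top' else (slice(60,220),slice(270,470))
    cv2.imwrite(f"pics/{n}1c.png",cv2.resize(im[c][:,:,::-1],None,fx=3.5,fy=3.5,interpolation=cv2.INTER_CUBIC))
s=get_state();print(s['t'],s['eef_pos'],s['ee_rot'],s['width'],s['force'])
E
```

```text
4.1 [0.52683072 0.35652793 0.31883577] [-3.14155681e+00  9.06379966e-05  1.60414680e-03] 0.06151727872498807 [ 0.01828687 -1.12972316 -0.75309519]
```

View pics/top1c.png

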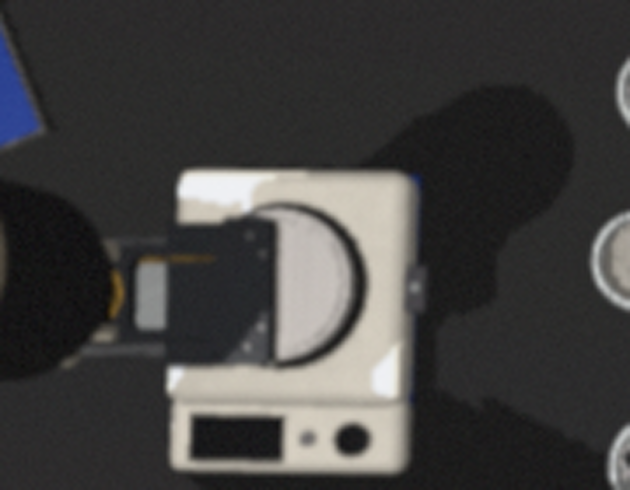

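View pics/scene1c.png

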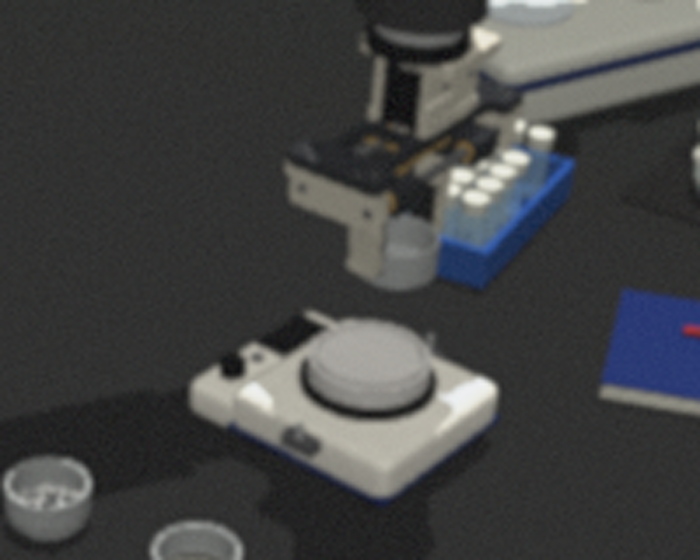

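```bash
python3 - <<'E'
from h import *
print(onplane('scene',[(376,161.2),(375.7,160)],.081), onplane('top',[(190,270.5)],.080))
for c in [(.5406,.3112),(.5405,.3076),(.541,.306)]:
    a=np.linspace(0,2*np.pi,60)
    for n in('top','scene'):
        pass
sc=cv2.imread('pics/scene0.png');tp=cv2.imread('pics/top0.png')
S=5
a=np.linspace(0,2*np.pi,80)
for n,im,(y0,x0,h,w) in(('top',tp,(225,145,90,90)),('scene',sc,(130,325,80,100))):
    big=cv2.resize(im[y0:y0+h,x0:x0+w],None,fx=S,fy=S,interpolation=cv2.INTER_CUBIC)
    for r,z,col in((.043,.082,(0,0,255)),(.039,.082,(0,200,0)),(.047,.078,(255,0,0))):
        P=np.c_[.5405+r*np.cos(a),.3092+r*np.sin(a),0*a+z]
        q=(proj(n,P)-[x0,y0]+.5)*S-.5
        for p in q: cv2.circle(big,tuple(int(t) for t in p.round()),1,col,-1)
    cv2.imwrite(f'pics/ov_{n}.png',big)
E
```

```text
[[0.5414296  0.31195717 0.081     ]
 [0.53746825 0.31621173 0.081     ]] [[0.54075955 0.30712638 0.08      ]]
```

View pics/ov_top.png

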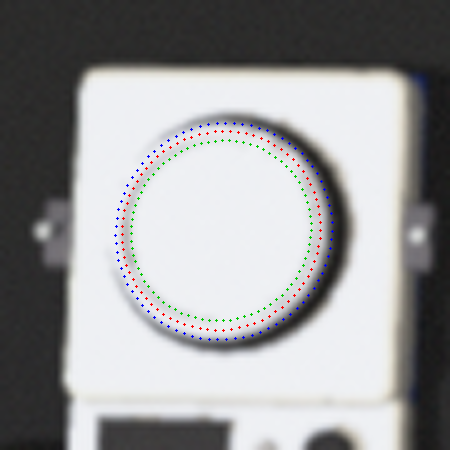

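View pics/ov_scene.png

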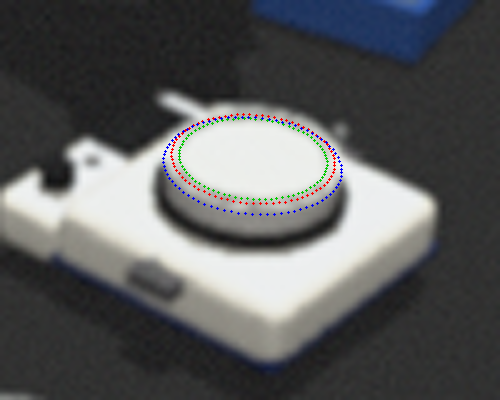

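Call:
arm_command --targets '[[[0, 0, 0], [14, -45, 0], 1], [[0, 0, 0], [0, -3, -10], 1], [[0, 0, 0], [0, 0, -20], 1], [[0, 0, 0], [0, 0, -15], 1], [[0, 0, 0], [0, 0, -6], 1], [[0, 0, 0], [0, 0, 0], 1]]'

```text
t: 4.7
eef_pos: [0.5417, 0.3069, 0.2676]
ee_rot: [3.141, 0.0, -0.001]
force: [-0.6, 0.4, -0.3]
width: 0.062
```

Call:
arm_command --targets '[[[0, 0, 0], [0, 0, -1], 0], [[0, 0, 0], [0, 0, 0], 0], [[0, 0, 0], [0, 0, 0], 0], [[0, 0, -0.143], [0, 0, 0], 0], [[0, 0, -0.143], [0, 0, 0], 0], [[0, 0, -0.143], [0, 0, 0], 0], [[0, 0, -0.143], [0, 0, 0], 0], [[0, 0, -0.143], [0, 0, 0], 0]]'

```text
t: 5.5
eef_pos: [0.5414, 0.3083, 0.267]
ee_rot: [-3.141, -0.0, -0.721]
force: [0.1, 0.0, -0.0]
width: 0.0874
```

Call:
arm_command --targets '[[[0, 0, -0.143], [0, 0, 0], 0], [[0, 0, -0.143], [0, 0, 0], 0], [[0, 0, -0.143], [0, 0, 0], 0], [[0, 0, -0.143], [0, 0, 0], 0], [[0, 0, -0.143], [0, 0, 0], 0], [[0, 0, -0.141], [0, 0, 0], 0], [[0, 0, 0], [0, 0, 0], 1], [[0, 0, 0], [0, 0, 0], 1]]'

```text
t: 6.3
eef_pos: [0.5413, 0.3083, 0.2669]
ee_rot: [-3.141, 0.0, -1.566]
force: [-0.2, -0.5, 0.4]
width: 0.0769
```

Call:
arm_command --targets '[[[0, 0, 0], [0, 0, 0], 1], [[0, 0, 0], [0, 0, 0], 1], [[0, 0, 0], [0, 0, 0], 1]]'

```text
t: 6.6
eef_pos: [0.5414, 0.3082, 0.2667]
ee_rot: [-3.141, 0.0, -1.57]
force: [0.1, 0.2, 0.2]
width: 0.0619
```

Call:
arm_command --targets '[[[0, 0, 0], [0, 0, 0], 0], [[0, 0, 0], [0, 0, 0], 0], [[0, 0, 0], [0, 0, 0], 0], [[0, 0, 0], [0, 0, 40], 0], [[0, 0, 0], [0, -45, 20], 0], [[0, 0, 0], [0, -49, 0], 0], [[0, 0, 0], [0, -49, 0], 0], [[0, 0, 0], [12, -47, 0], 0]]'

```text
t: 7.4
eef_pos: [0.5522, 0.1164, 0.3273]
ee_rot: [-3.141, 0.001, -1.57]
force: [1.7, 0.3, 0.1]
width: 0.0879
```

```bash
python3 - <<'E'
from h import *
sc,_=grab_frame('scene');tp,_=grab_frame('top');sc=sc[:,:,::-1];tp=tp[:,:,::-1]
s=get_state();print(s['t'],s['eef_pos'],s['ee_rot'])
S=4
a=np.linspace(0,2*np.pi,80);o=[]
for n,im,(y0,x0,h,w) in(('top',tp,(225,145,90,95)),('scene',sc,(130,325,90,100))):
    big=cv2.resize(im[y0:y0+h,x0:x0+w],None,fx=S,fy=S,interpolation=cv2.INTER_CUBIC)
    for c,r,z,col in(((.5413,.3083),.031,.106,(0,0,255)),):
        P=np.c_[c[0]+r*np.cos(a),c[1]+r*np.sin(a),0*a+z]
        for p in (proj(n,P)-[x0,y0]+.5)*S-.5: cv2.circle(big,tuple(int(t) for t in p.round()),0,col,-1)
    o.append(big)
cv2.imwrite('pics/ov2.png',np.hstack(o))
E
```

```text
7.5 [0.55343758 0.11364104 0.32696548] [ 3.14147314e+00 -3.74974179e-04 -1.57493149e+00]
```

View pics/ov2.png

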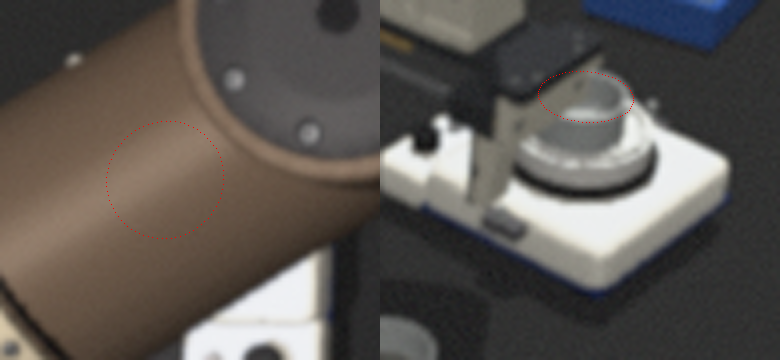

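Call:
arm_command --targets '[[[0, 0, 0], [0, -24, -40], 0], [[0, 0, 0], [0, 0, -49], 0], [[0, 0, 0], [0, 0, -35], 0], [[0, 0, 0], [0, 0, -15], 0], [[0, 0, 0], [0, 0, 0], 1], [[0, 0, 0], [0, 0, 0], 1], [[0, 0, 0], [0, 0, 0], 1], [[0, 0, 0], [0, 0, 0], 1]]'

```text
t: 8.3
eef_pos: [0.5539, 0.0946, 0.1891]
ee_rot: [-3.139, 0.001, -1.57]
force: [0.2, 1.3, 0.6]
width: 0.0623
```

Call:
arm_command --targets '[[[0, 0, 0], [0, 0, 0], 0], [[0, 0, 0], [0, 0, 0], 0], [[0, 0, 0], [0, 0, 0], 0], [[0, 0, 0.143], [0, 0, 0], 0], [[0, 0, 0.143], [0, 0, 0], 0], [[0, 0, 0.143], [0, 0, 0], 0], [[0, 0, 0.143], [0, 0, 0], 0], [[0, 0, 0.143], [0, 0, 0], 0]]'

```text
t: 9.1
eef_pos: [0.5533, 0.0941, 0.1877]
ee_rot: [3.142, 0.0, -0.85]
force: [0.0, -0.7, -1.1]
width: 0.0873
```

Call:
arm_command --targets '[[[0, 0, 0.143], [0, 0, 0], 0], [[0, 0, 0.143], [0, 0, 0], 0], [[0, 0, 0.143], [0, 0, 0], 0], [[0, 0, 0.143], [0, 0, 0], 0], [[0, 0, 0.143], [0, 0, 0], 0], [[0, 0, 0.144], [0, 0, 0], 0], [[0, 0, 0], [0, 0, 0], 1], [[0, 0, 0], [0, 0, 0], 1]]'

```text
t: 9.9
eef_pos: [0.5533, 0.0941, 0.1877]
ee_rot: [3.142, 0.0, -0.001]
force: [-0.7, 0.5, -0.1]
width: 0.0768
```

Call:
arm_command --targets '[[[0, 0, 0], [0, 0, 0], 1], [[0, 0, 0], [0, 0, 0], 1], [[0, 0, 0], [0, 0, 0], 1]]'

```text
t: 10.2
eef_pos: [0.5533, 0.0941, 0.1876]
ee_rot: [3.141, 0.0, 0.002]
force: [-0.8, -0.8, -0.2]
width: 0.0629
```

Call:
arm_command --targets '[[[0, 0, 0], [0, 0, 32], 1], [[0, 0, 0], [0, 0, 48], 1], [[0, 0, 0], [0, 10, 45], 1], [[0, 0, 0], [-3, 45, 7], 1], [[0, 0, 0], [-3, 48, 0], 1], [[0, 0, 0], [-3, 48, 0], 1], [[0, 0, 0], [-3, 45, 0], 1], [[0, 0, 0], [0, 18.2, 0], 1]]'

```text
t: 11.0
eef_pos: [0.5408, 0.3119, 0.3195]
ee_rot: [-3.141, -0.0, 0.005]
force: [0.1, 0.0, -1.5]
width: 0.0624
```

Call:
arm_command --targets '[[[0, 0, 0], [0, 0, 0], 1], [[0, 0, 0], [0, 0, -10], 1], [[0, 0, 0], [0, 0, -8], 1], [[0, 0, 0], [0, 0, -6], 1], [[0, 0, 0], [0, 0, -5], 1], [[0, 0, 0], [0, 0, -2], 1], [[0, 0, 0], [0, 0, 0], 1]]'

```text
t: 11.7
eef_pos: [0.5414, 0.308, 0.2884]
ee_rot: [3.141, 0.0, 0.003]
force: [0.2, -1.1, -0.2]
width: 0.0626
```

Nearly home with no force. Down the last 2 mm, then release and lift.

Call:
arm_command --targets '[[[0, 0, 0], [0, 0, -1], 1], [[0, 0, 0], [0, 0, -1], 1], [[0, 0, 0], [0, 0, 0], 1]]'

```text
t: 12.0
eef_pos: [0.5413, 0.3084, 0.2867]
ee_rot: [-3.141, -0.0, 0.003]
force: [1.1, -1.1, -1.5]
width: 0.062
```

Call:
arm_command --targets '[[[0, 0, 0], [0, 0, 0], 0], [[0, 0, 0], [0, 0, 0], 0], [[0, 0, 0], [0, 0, 0], 0], [[0, 0, 0], [0, 0, 35], 0], [[0, 0, 0], [0, 0, 25], 0], [[0, 0, 0], [20, -45, 0], 0], [[0, 0, 0], [20, -45, 0], 0], [[0, 0, 0], [20, -45, 0], 0]]'

```text
t: 12.8
eef_pos: [0.6016, 0.1723, 0.3473]
ee_rot: [-3.141, -0.001, 0.005]
force: [0.4, -0.3, -0.5]
width: 0.0874
```

```bash
cat > look.py <<'E'
from h import *
import sys
def look(tag,z=None,c=(.5413,.3083)):
    sc,_=grab_frame('scene');sc=sc[:,:,::-1]
    tp,_=grab_frame('top');tp=tp[:,:,::-1]
    s=get_state();print(s['t'],s['eef_pos'].round(4),s['ee_rot'],s['width'])
    a=np.linspace(0,2*np.pi,80)
    b=cv2.resize(sc[80:200,300:440],None,fx=3.5,fy=3.5,interpolation=cv2.INTER_CUBIC)
    t=cv2.resize(tp[180:345,140:280],None,fx=2.4,fy=2.4,interpolation=cv2.INTER_CUBIC)
    h=max(b.shape[0],t.shape[0]);o=np.zeros((h,b.shape[1]+300,3),np.uint8);o[:b.shape[0],:b.shape[1]]=b;o[:t.shape[0],b.shape[1]:]=t[:h,:300]
    cv2.imwrite(f'pics/{tag}.png',o); return sc,tp
E
python3 -c "
from look import *
look('fine')"
```

```text
12.9 [0.6027 0.1688 0.3468] [ 3.14097927e+00 -2.73721052e-06 -1.33760871e-03] 0.08764943360637789
```

View pics/fine.png

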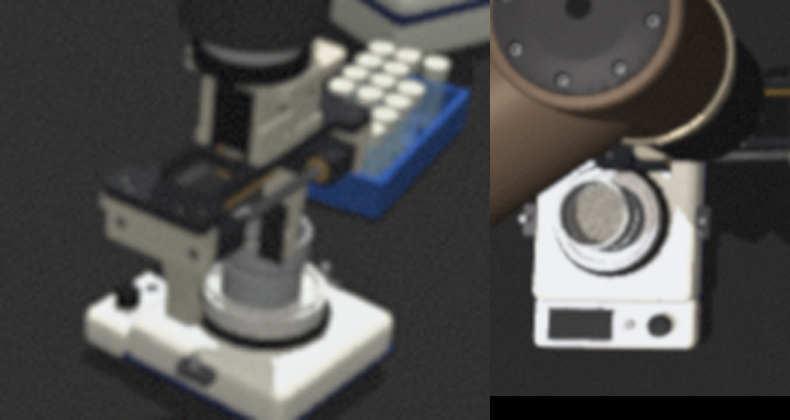

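Call:
arm_command --targets '[[[0, 0, 0], [24, -38, -15], 0], [[0, 0, 0], [24, -38, -15], 0], [[0, 0, 0], [14, -21, -30], 0], [[0, 0, 0], [0, 0, -45], 0], [[0, 0, 0], [0, 0, -39], 0], [[0, 0, 0], [0, 0, -15], 0], [[0, 0, 0], [0, 0, 0], 0]]'

```text
t: 13.6
eef_pos: [0.6627, 0.0763, 0.1854]
ee_rot: [3.14, 0.004, 0.003]
force: [0.6, -0.1, 0.1]
width: 0.0878
```

```bash
python3 -c "
from look import *
sc,tp=look('m1')
cv2.imwrite('pics/m1b.png',np.hstack([cv2.resize(sc[100:300,250:450],None,fx=2,fy=2,interpolation=cv2.INTER_CUBIC),cv2.resize(tp[180:330,150:300],None,fx=2.67,fy=2.67,interpolation=cv2.INTER_CUBIC)[:400]]))"
```

```text
13.7 [0.6642 0.077  0.1892] [-3.14149402e+00 -1.76572500e-03  4.21936753e-03] 0.08752693473633949
```

View pics/m1b.png

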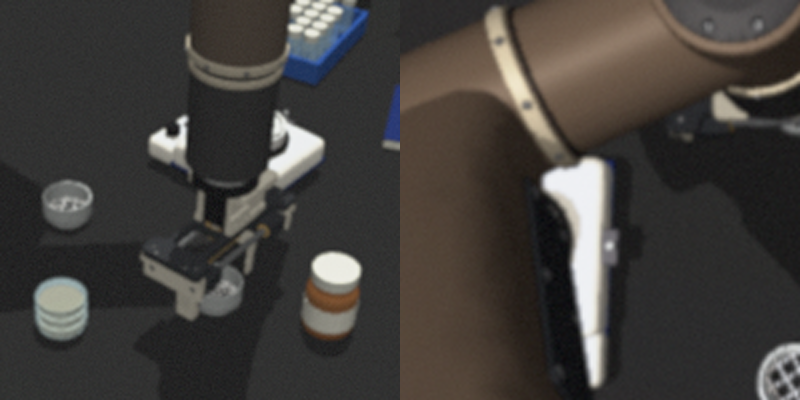

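Call:
arm_command --targets '[[[0, 0, 0], [0, 0, 0], 1], [[0, 0, 0], [0, 0, 0], 1], [[0, 0, 0], [0, 0, 0], 1], [[0, 0, 0], [0, 0, 0], 1], [[0, 0, 0], [0, 0, 20], 1], [[0, 0, 0], [-40, 10, 0], 1], [[0, 0, 0], [-40, 10, 0], 1], [[0, 0, 0], [-30, 0, 0], 1]]'

```text
t: 14.5
eef_pos: [0.5513, 0.0967, 0.2077]
ee_rot: [-3.141, 0.0, 0.003]
force: [-0.0, 0.8, -0.2]
width: 0.0627
```

Call:
arm_command --targets '[[[0, 0, 0], [0, 0, 0], 1], [[0, 0, 0], [0, 0, -14], 1], [[0, 0, 0], [0, 0, -5], 1], [[0, 0, 0], [0, 0, 0], 1]]'

```text
t: 14.9
eef_pos: [0.5535, 0.0964, 0.1884]
ee_rot: [3.141, 0.001, 0.003]
force: [0.5, -0.6, -1.1]
width: 0.062
```

Call:
arm_command --targets '[[[0, 0, 0], [0, 0, -1], 0], [[0, 0, 0], [0, 0, 0], 0], [[0, 0, 0], [0, 0, 0], 0], [[0, 0, -0.143], [0, 0, 0], 0], [[0, 0, -0.143], [0, 0, 0], 0], [[0, 0, -0.143], [0, 0, 0], 0], [[0, 0, -0.143], [0, 0, 0], 0], [[0, 0, -0.143], [0, 0, 0], 0]]'

```text
t: 15.7
eef_pos: [0.5534, 0.0963, 0.1878]
ee_rot: [-3.141, -0.0, -0.718]
force: [0.3, 0.5, 0.0]
width: 0.0873
```

Call:
arm_command --targets '[[[0, 0, -0.143], [0, 0, 0], 0], [[0, 0, -0.143], [0, 0, 0], 0], [[0, 0, -0.143], [0, 0, 0], 0], [[0, 0, -0.143], [0, 0, 0], 0], [[0, 0, -0.143], [0, 0, 0], 0], [[0, 0, -0.143], [0, 0, 0], 0], [[0, 0, 0], [0, 0, 0], 0]]'

```text
t: 16.4
eef_pos: [0.5534, 0.0963, 0.1878]
ee_rot: [-3.141, 0.0, -1.572]
force: [-0.4, -0.5, 0.6]
width: 0.0876
```

Call:
arm_command --targets '[[[0, 0, 0], [0, 0, 0], 1], [[0, 0, 0], [0, 0, 0], 1], [[0, 0, 0], [0, 0, 0], 1], [[0, 0, 0], [0, 0, 0], 1], [[0, 0, 0], [0, 0, 0], 1]]'

```text
t: 16.9
eef_pos: [0.5534, 0.0964, 0.1877]
ee_rot: [-3.141, 0.0, -1.569]
force: [-0.3, 0.7, -0.4]
width: 0.0621
```

```bash
python3 -c "
from look import *
sc,tp=look('m2')
cv2.imwrite('pics/m2b.png',np.hstack([cv2.resize(sc[110:210,330:430],None,fx=4,fy=4,interpolation=cv2.INTER_CUBIC),cv2.resize(tp[220:320,145:245],None,fx=4,fy=4,interpolation=cv2.INTER_CUBIC)[:400]]))"
```

```text
17.0 [0.5534 0.0964 0.1877] [-3.14142386e+00  3.35050753e-05 -1.56931099e+00] 0.06231725861259345
```

View pics/m2b.png

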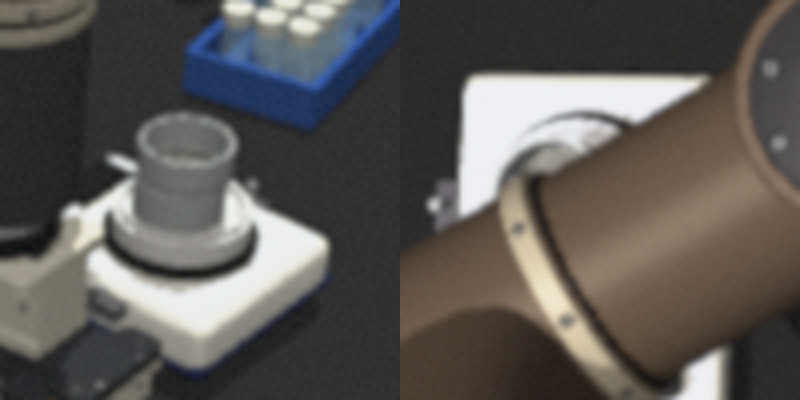

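The fine sieve is square and home on the pan: the seam is level at about (175,190) in the left crop, and the pan is inside the rim. Next is the medium sieve.

Call:
arm_command --targets '[[[0, 0, 0], [0, 0, 32], 1], [[0, 0, 0], [0, 0, 49], 1], [[0, 0, 0], [0, 0, 49], 1], [[0, 0, 0], [-2, 36, 27], 1], [[0, 0, 0], [-3, 48, 0], 1], [[0, 0, 0], [-3, 48, 0], 1], [[0, 0, 0], [-3, 48, 0], 1], [[0, 0, 0], [-1, 32, 0], 1]]'

```text
t: 17.8
eef_pos: [0.5406, 0.3111, 0.3445]
ee_rot: [3.142, 0.0, -1.568]
force: [0.4, 0.1, -0.7]
width: 0.0623
```

Call:
arm_command --targets '[[[0, 0, 0], [0, 0, 0], 1], [[0, 0, 0], [0, 0, -10], 1], [[0, 0, 0], [0, 0, -8], 1], [[0, 0, 0], [0, 0, -6], 1], [[0, 0, 0], [0, 0, -5], 1], [[0, 0, 0], [0, 0, -2], 1], [[0, 0, 0], [0, 0, 0], 1]]'

```text
t: 18.5
eef_pos: [0.5414, 0.3079, 0.3134]
ee_rot: [3.141, -0.0, -1.57]
force: [-0.0, 0.8, -0.9]
width: 0.0626
```

Call:
arm_command --targets '[[[0, 0, 0], [0, 0, -1], 1], [[0, 0, 0], [0, 0, -1], 1], [[0, 0, 0], [0, 0, 0], 1]]'

```text
t: 18.8
eef_pos: [0.5413, 0.3084, 0.3118]
ee_rot: [-3.141, 0.0, -1.57]
force: [-0.1, 0.6, -1.7]
width: 0.0622
```

Call:
arm_command --targets '[[[0, 0, 0], [0, 0, 0], 0], [[0, 0, 0], [0, 0, 0], 0], [[0, 0, 0], [0, 0, 0], 0], [[0, 0, 0], [0, 0, 35], 0], [[0, 0, 0], [0, 0, 25], 0], [[0, 0, 0], [-22, -42, -10], 0], [[0, 0, 0], [-22, -42, -10], 0], [[0, 0, 0], [-22, -42, -10], 0]]'

```text
t: 19.6
eef_pos: [0.4744, 0.1811, 0.3414]
ee_rot: [-3.141, 0.0, -1.569]
force: [0.3, -1.0, 0.1]
width: 0.0875
```

Call:
arm_command --targets '[[[0, 0, 0], [-22, -42, -15], 0], [[0, 0, 0], [-22, -42, -15], 0], [[0, 0, 0], [-10, -18, -30], 0], [[0, 0, 0], [0, 0, -35], 0], [[0, 0, 0], [0, 0, -30], 0], [[0, 0, 0], [0, 0, -20], 0], [[0, 0, 0], [0, 0, 0], 0]]'

```text
t: 20.3
eef_pos: [0.4206, 0.0798, 0.1948]
ee_rot: [3.138, -0.003, -1.57]
force: [-0.6, -0.5, 0.2]
width: 0.0878
```

Call:
arm_command --targets '[[[0, 0, 0], [0, 0, -8], 0], [[0, 0, 0], [0, 0, 0], 0], [[0, 0, 0], [0, 0, 0], 1], [[0, 0, 0], [0, 0, 0], 1], [[0, 0, 0], [0, 0, 0], 1], [[0, 0, 0], [0, 0, 0], 1]]'

```text
t: 20.9
eef_pos: [0.4215, 0.0805, 0.1891]
ee_rot: [-3.141, 0.001, -1.57]
force: [-0.5, 0.2, 4.2]
width: 0.0622
```

```bash
python3 -c "
from look import *
sc,tp=look('c1')
cv2.imwrite('pics/c1b.png',np.hstack([cv2.resize(sc[110:260,240:440],None,fx=2.6,fy=2.6,interpolation=cv2.INTER_CUBIC),cv2.resize(tp[220:320,145:215],None,fx=3.9,fy=3.9,interpolation=cv2.INTER_CUBIC)[:390]]))"
```

```text
21.0 [0.4216 0.0806 0.1891] [-3.14062603e+00  5.68198794e-04 -1.56953670e+00] 0.06247313263059496
```

View pics/c1b.png

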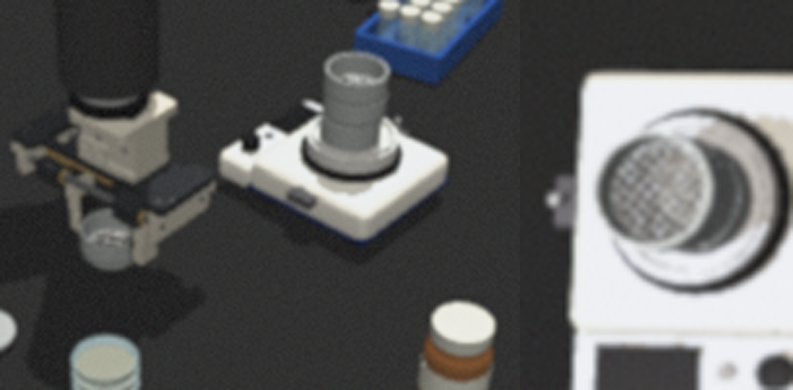

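Medium is nested straight, its grid visible on top at about (655,190) in the right crop. Coarse is gripped; now re-grip it along y to centre it.

Call:
arm_command --targets '[[[0, 0, 0], [0, 0, 0], 0], [[0, 0, 0], [0, 0, 0], 0], [[0, 0, 0], [0, 0, 0], 0], [[0, 0, 0.143], [0, 0, 0], 0], [[0, 0, 0.143], [0, 0, 0], 0], [[0, 0, 0.143], [0, 0, 0], 0], [[0, 0, 0.143], [0, 0, 0], 0], [[0, 0, 0.143], [0, 0, 0], 0]]'

```text
t: 21.8
eef_pos: [0.4212, 0.0803, 0.1885]
ee_rot: [3.141, 0.0, -0.849]
force: [0.3, -0.2, 0.6]
width: 0.0878
```

Call:
arm_command --targets '[[[0, 0, 0.143], [0, 0, 0], 0], [[0, 0, 0.143], [0, 0, 0], 0], [[0, 0, 0.143], [0, 0, 0], 0], [[0, 0, 0.143], [0, 0, 0], 0], [[0, 0, 0.143], [0, 0, 0], 0], [[0, 0, 0.143], [0, 0, 0], 0], [[0, 0, 0], [0, 0, 0], 0]]'

```text
t: 22.5
eef_pos: [0.4213, 0.0803, 0.1885]
ee_rot: [3.141, 0.0, 0.005]
force: [-1.2, 0.3, 0.3]
width: 0.0876
```

Call:
arm_command --targets '[[[0, 0, 0], [0, 0, 0], 1], [[0, 0, 0], [0, 0, 0], 1], [[0, 0, 0], [0, 0, 0], 1], [[0, 0, 0], [0, 0, 0], 1], [[0, 0, 0], [0, 0, 0], 1]]'

```text
t: 23.0
eef_pos: [0.4213, 0.0803, 0.1886]
ee_rot: [3.142, 0.0, 0.003]
force: [-0.7, -0.2, 0.3]
width: 0.0627
```

Call:
arm_command --targets '[[[0, 0, 0], [0, 0, 32], 1], [[0, 0, 0], [0, 0, 49], 1], [[0, 0, 0], [0, 0, 49], 1], [[0, 0, 0], [4, 8, 47], 1], [[0, 0, 0], [20, 38, 5], 1], [[0, 0, 0], [22, 42, 0], 1], [[0, 0, 0], [22, 42, 0], 1], [[0, 0, 0], [22, 42, 0], 1]]'

```text
t: 23.8
eef_pos: [0.5118, 0.2539, 0.3708]
ee_rot: [-3.141, -0.0, 0.003]
force: [0.8, 0.3, -0.6]
width: 0.0622
```

Call:
arm_command --targets '[[[0, 0, 0], [20, 38, 0], 1], [[0, 0, 0], [10, 18, 0], 1], [[0, 0, 0], [0, 0, 0], 1], [[0, 0, 0], [0, 0, 0], 1]]'

```text
t: 24.2
eef_pos: [0.5411, 0.3084, 0.3696]
ee_rot: [3.14, 0.002, 0.003]
force: [-0.6, -0.5, -0.7]
width: 0.0623
```

Call:
arm_command --targets '[[[0, 0, 0], [0, 0, -10], 1], [[0, 0, 0], [0, 0, -8], 1], [[0, 0, 0], [0, 0, -6], 1], [[0, 0, 0], [0, 0, -5], 1], [[0, 0, 0], [0, 0, -2], 1], [[0, 0, 0], [0, 0, 0], 1], [[0, 0, 0], [0, 0, -1], 1], [[0, 0, 0], [0, 0, 0], 1]]'

```text
t: 25.0
eef_pos: [0.5414, 0.3084, 0.3388]
ee_rot: [-3.141, -0.0, 0.003]
force: [-0.2, -0.3, -0.9]
width: 0.0622
```

Call:
arm_command --targets '[[[0, 0, 0], [0, 0, -1], 1], [[0, 0, 0], [0, 0, 0], 1], [[0, 0, 0], [0, 0, 0], 0], [[0, 0, 0], [0, 0, 0], 0], [[0, 0, 0], [0, 0, 0], 0], [[0, 0, 0], [0, 0, 35], 0], [[0, 0, 0], [0, 0, 25], 0], [[0, 0, 0], [-10, -40, 0], 0]]'

```text
t: 25.8
eef_pos: [0.533, 0.2713, 0.4011]
ee_rot: [-3.138, -0.006, 0.006]
force: [0.5, -0.6, -0.6]
width: 0.0873
```

Call:
arm_command --targets '[[[0, 0, 0], [-14, -44, -12], 0], [[0, 0, 0], [-14, -44, -12], 0], [[0, 0, 0], [-14, -44, -12], 0], [[0, 0, 0], [-14, -44, -12], 0], [[0, 0, 0], [-14, -44, -12], 0], [[0, 0, 0], [-14, -44, -12], 0], [[0, 0, 0], [-14, -44, -12], 0], [[0, 0, 0], [-14, -44, -12], 0]]'

```text
t: 26.6
eef_pos: [0.4184, -0.0851, 0.3017]
ee_rot: [-3.141, -0.001, 0.004]
force: [2.1, -0.9, 0.6]
width: 0.0879
```

Call:
arm_command --targets '[[[0, 0, 0], [-2, -12, -20], 0], [[0, 0, 0], [0, 0, -20], 0], [[0, 0, 0], [0, 0, 0], 0], [[0, 0, 0], [0, 0, 0], 0]]'

```text
t: 27.0
eef_pos: [0.4176, -0.0956, 0.2621]
ee_rot: [3.141, 0.0, 0.003]
force: [0.0, -1.0, 0.8]
width: 0.0877
```

```bash
python3 -c "
from look import *
sc,tp=look('l1')
cv2.imwrite('pics/l1b.png',np.hstack([cv2.resize(sc[90:290,190:440],None,fx=2,fy=2,interpolation=cv2.INTER_CUBIC),cv2.resize(tp[220:320,145:215],None,fx=4,fy=4,interpolation=cv2.INTER_CUBIC)[:400]]))"
```

```text
27.1 [ 0.418  -0.0952  0.2626] [-3.14148312e+00 -1.51607219e-03  4.11696327e-03] 0.08750419587063935
```

View pics/l1b.png

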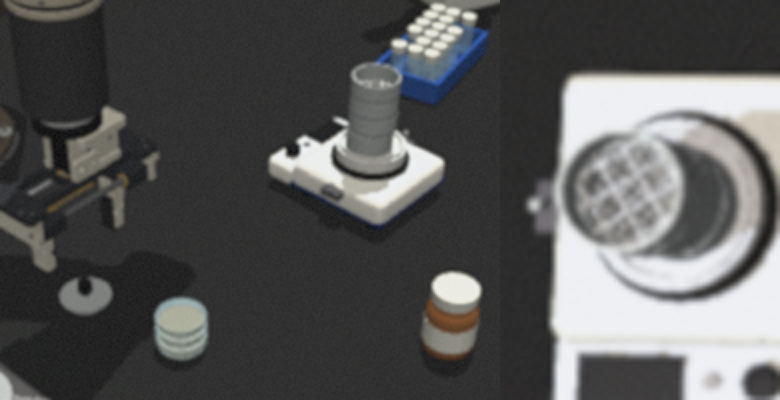

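The stack is straight with three seams, and the coarse grid is on top. Now the knob.

Call:
arm_command --targets '[[[0, 0, 0], [0, 0, -30], 0], [[0, 0, 0], [0, 0, -30], 0], [[0, 0, 0], [0, 0, -10], 0], [[0, 0, 0], [0, 0, 0], 0], [[0, 0, 0], [0, 0, 0], 1], [[0, 0, 0], [0, 0, 0], 1], [[0, 0, 0], [0, 0, 0], 1], [[0, 0, 0], [0, 0, 0], 1]]'

```text
t: 27.9
eef_pos: [0.4176, -0.0956, 0.1924]
ee_rot: [-3.141, -0.002, 0.003]
force: [-0.4, 0.6, 0.9]
width: 0.0616
```

Call:
arm_command --targets '[[[0, 0, 0], [0, 0, 0], 1], [[0, 0, 0], [0, 0, 0], 1], [[0, 0, 0], [0, 0, 0], 1], [[0, 0, 0], [0, 0, 0], 1]]'

```text
t: 28.3
eef_pos: [0.4173, -0.0956, 0.1916]
ee_rot: [3.142, 0.0, 0.003]
force: [-0.8, -0.6, 0.6]
width: 0.0287
```

Call:
arm_command --targets '[[[0, 0, 0], [0, 0, 0], 1], [[0, 0, 0], [0, 0, 0], 1], [[0, 0, 0], [0, 0, 0], 1]]'

```text
t: 28.6
eef_pos: [0.4173, -0.0956, 0.1916]
ee_rot: [3.142, 0.0, 0.003]
force: [-0.1, 0.2, -0.9]
width: 0.0173
```

Call:
arm_command --targets '[[[0, 0, 0], [0, 0, 0], 0.4], [[0, 0, 0], [0, 0, 0], 0.4], [[0, 0, 0], [0, 0, 0], 0.4], [[0, 0, 0], [0, 0, 0], 0.4], [[0, 0, -0.143], [0, 0, 0], 0.4], [[0, 0, -0.143], [0, 0, 0], 0.4], [[0, 0, -0.143], [0, 0, 0], 0.4], [[0, 0, -0.143], [0, 0, 0], 0.4]]'

```text
t: 29.4
eef_pos: [0.4173, -0.0956, 0.1917]
ee_rot: [3.142, -0.0, -0.575]
force: [-0.2, 0.2, 0.1]
width: 0.0525
```

Call:
arm_command --targets '[[[0, 0, -0.143], [0, 0, 0], 0.4], [[0, 0, -0.143], [0, 0, 0], 0.4], [[0, 0, -0.143], [0, 0, 0], 0.4], [[0, 0, -0.143], [0, 0, 0], 0.4], [[0, 0, -0.143], [0, 0, 0], 0.4], [[0, 0, -0.143], [0, 0, 0], 0.4], [[0, 0, -0.143], [0, 0, 0], 0.4], [[0, 0, 0], [0, 0, 0], 0.4]]'

```text
t: 30.2
eef_pos: [0.4173, -0.0956, 0.1917]
ee_rot: [3.142, -0.0, -1.572]
force: [0.2, -0.1, -0.3]
width: 0.0528
```

Call:
arm_command --targets '[[[0, 0, 0], [0, 0, 0], 1], [[0, 0, 0], [0, 0, 0], 1], [[0, 0, 0], [0, 0, 0], 1], [[0, 0, 0], [0, 0, 0], 1], [[0, 0, 0], [0, 0, 0], 1], [[0, 0, 0], [0, 0, 0], 1], [[0, 0, 0], [0, 0, 0], 1], [[0, 0, 0], [0, 0, 0], 1]]'

```text
t: 31.0
eef_pos: [0.4174, -0.0956, 0.1917]
ee_rot: [-3.141, -0.0, -1.57]
force: [-0.1, -1.3, -0.2]
width: 0.0174
```

Call:
arm_command --targets '[[[0, 0, 0], [0, 0, 25], 1], [[0, 0, 0], [2, 8, 45], 1], [[0, 0, 0], [4, 16, 46], 1], [[0, 0, 0], [4, 16, 46], 1], [[0, 0, 0], [8, 26, 40], 1], [[0, 0, 0], [13, 45, 2], 1], [[0, 0, 0], [13, 45, 0], 1], [[0, 0, 0], [13, 45, 0], 1]]'

```text
t: 31.8
eef_pos: [0.4741, 0.1069, 0.3963]
ee_rot: [-3.141, 0.001, -1.57]
force: [1.3, 0.1, -0.6]
width: 0.0175
```

Call:
arm_command --targets '[[[0, 0, 0], [14, 45, 0], 1], [[0, 0, 0], [14, 45, 0], 1], [[0, 0, 0], [14, 45, 0], 1], [[0, 0, 0], [14, 42, 0], 1], [[0, 0, 0], [11, 26, 0], 1], [[0, 0, 0], [0, 0, 0], 1], [[0, 0, 0], [0, 0, 0], 1]]'

```text
t: 32.5
eef_pos: [0.5412, 0.3089, 0.3945]
ee_rot: [3.14, -0.001, -1.569]
force: [-0.5, -0.1, -1.5]
width: 0.0176
```

```bash
python3 -c "
from look import *
sc,tp=look('l2')"
```

```text
32.6 [0.541  0.3077 0.3954] [ 3.14087500e+00 -5.75748715e-04 -1.57010424e+00] 0.017239947684566576
```

View pics/l2.png

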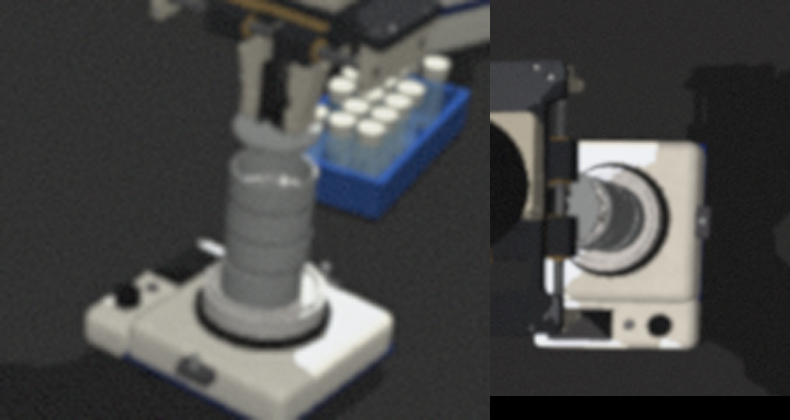

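The lid hangs level over the stack. Lowering it.

Call:
arm_command --targets '[[[0, 0, 0], [0, 0, -10], 1], [[0, 0, 0], [0, 0, -8], 1], [[0, 0, 0], [0, 0, -6], 1], [[0, 0, 0], [0, 0, -3], 1], [[0, 0, 0], [0, 0, -2], 1], [[0, 0, 0], [0, 0, -1], 1], [[0, 0, 0], [0, 0, 0], 1]]'

```text
t: 33.3
eef_pos: [0.5414, 0.3084, 0.3659]
ee_rot: [-3.141, 0.0, -1.57]
force: [-0.7, -0.1, -1.0]
width: 0.0175
```

Call:
arm_command --targets '[[[0, 0, 0], [0, 0, 0], 0.4], [[0, 0, 0], [0, 0, 0], 0.4], [[0, 0, 0], [0, 0, 0], 0.4], [[0, 0, 0], [0, 0, 0], 0.4], [[0, 0, 0], [0, 0, 25], 0.4], [[0, 0, 0], [0, 0, 25], 0.4], [[0, 0, 0], [-10, -40, 0], 0.4], [[0, 0, 0], [-12, -45, 0], 0.4]]'

```text
t: 34.1
eef_pos: [0.5193, 0.2235, 0.4159]
ee_rot: [-3.141, 0.001, -1.568]
force: [0.8, -0.9, -0.1]
width: 0.0528
```

Call:
arm_command --targets '[[[0, 0, 0], [-14, -45, 0], 0.4], [[0, 0, 0], [-14, -45, 0], 0.4], [[0, 0, 0], [-14, -45, 0], 0.4], [[0, 0, 0], [-14, -45, 0], 0.4], [[0, 0, 0], [-14, -45, 0], 0.4], [[0, 0, 0], [0, 0, 0], 0.4], [[0, 0, 0], [0, 0, 0], 0.4]]'

```text
t: 34.8
eef_pos: [0.449, -0.0026, 0.4162]
ee_rot: [-3.14, 0.001, -1.572]
force: [0.3, 0.8, -0.1]
width: 0.0525
```

```bash
python3 -c "
from look import *
sc,tp=look('e1')
cv2.imwrite('pics/e1s.png',np.hstack([cv2.resize(sc[90:220,310:440],None,fx=3,fy=3,interpolation=cv2.INTER_CUBIC),cv2.resize(tp[215:345,140:270],None,fx=3,fy=3,interpolation=cv2.INTER_CUBIC)]))
cv2.imwrite('pics/e1f.png',tp)
for z,r in((.185,.031),):
  a=np.linspace(0,6.283,5)[:4]
  print(proj('scene',np.c_[.5413+0*a,.3083+0*a,np.array([.078,.106,.185,.203])]), proj('top',[[.5413,.3083,.185]]))
_,d=grab_frame('top');C=cloud('top',d);m=C[...,2]>.12
m&=(C[...,1]>.25)&(C[...,1]<.37)&(C[...,0]>.48)&(C[...,0]<.6)
P=C[m];print(len(P),np.percentile(P[:,2],[5,50,95]),P[np.abs(P[:,2]-.185)<.01].mean(0))
"
```

```text
34.9 [ 0.4496 -0.0012  0.4159] [-3.14099268e+00  2.59408813e-04 -1.56979489e+00] 0.05257190970880862
[[375.0642295  162.71117887]
 [375.98531869 153.65243492]
 [378.71305472 126.83199853]
 [379.36276809 120.44509698]] [[173.66511889 266.70108454]]
1074 [0.13477644 0.18439889 0.20140231] [0.54055824 0.30673498 0.18472298]
```

View pics/e1s.png

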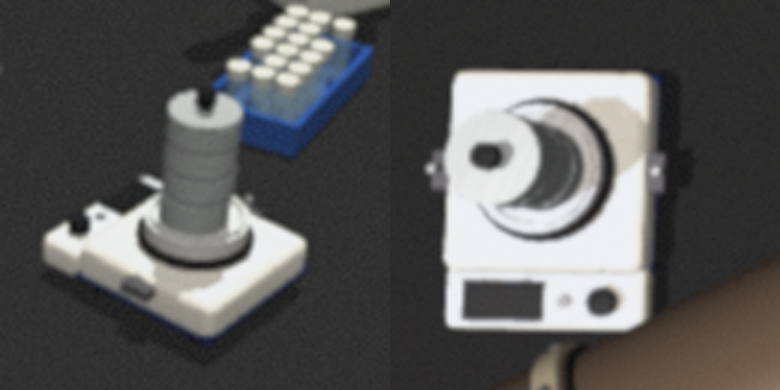

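View pics/e1f.png

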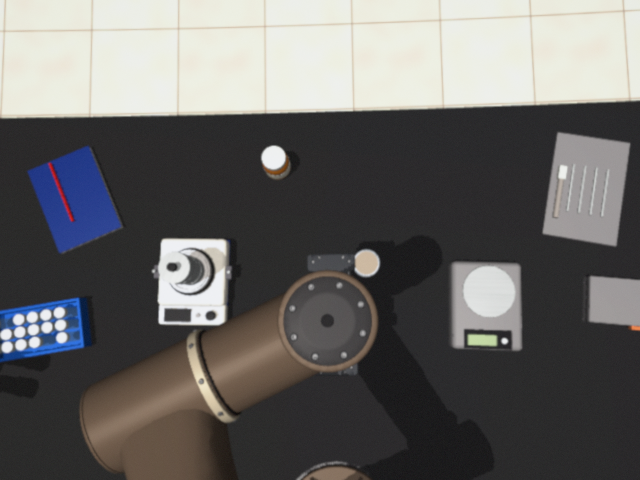

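The lid is flat on the stack. Its disc top reads z = 0.184 to 0.185 m against an expected 0.185. The dishes at (366,263) and the jar at (274,160) have not moved, and the arm is clear.

```bash
python3 -c "
from station import *
print(job_done())"
```

```text
the job is handed in; nothing more can be done
None
```

The sieve stack is built on the shaker and handed in at about 35 s of the 107 s allowed. From the bottom it is receiver pan (inside the rim), fine, medium, coarse, then lid. I gripped each piece in two perpendicular directions so that they all centred on the same axis, about (0.541, 0.308).

**Stack:** In the last pictures it stands straight with level seams. The lid disc's top reads 0.184–0.185 m, and fully home is 0.185 m. Its depth centre is within about 2 mm of the stack axis. Each piece went down to its home height with only 1–2 N on the wrist.

**Bystanders:** In the last top view the dishes and jar were at the same pixels as at the start. I kept off the balance.

**Disagreements:** The two cameras differed by about 3–5 mm in x on the sieve positions, which the two-direction gripping took out. I also carried the pan about 47 mm past the plate at first, and corrected that before lowering it. No check failed.

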